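# Roll the pipe nipple onto the yellow line

### The arm

A 6-joint arm with a two-finger parallel gripper is mounted at the origin on a cart in front of the work surface, level with it; the furniture and walls round the work are solid. World frame = base frame: x ahead of the robot, y to its left, z up, the work surface at z = 0. Lengths are in m, angles in degrees, forces in N, time in s.
With the tool pointing down it reaches from about 0.35 to 0.85 m from the base axis. Payload 8.1 kg.
Tool frame: the origin (TCP) lies at the very end of the fingers, on their centre line; the grasp point (between the pads) lies 19 mm behind it; z points along the fingers, y is the direction in which the jaws open and shut (so a half turn about z gives the same grasp; the last joint's range is limited). The gripper opens to 93 mm and grips with 3 to 60 N. Pads are 15 mm wide; open, the fingers measure 128 mm over their backs; the gripper's body (75 mm by 188 mm) begins 65 mm behind the grasp point.
Start: joints at [70.222, 7.471, 85.268, -0, 87.261, -4.893], TCP at [0.154, 0.58, 0.219] pointing down, gripper open.
Joint ranges: [-169.43, 169.43], [-51.17, 129.36], [1.28, 143.12], [-76.62, 256.62], [0, 156.53], [-152.29, 152.29]. Speed limits (degrees/s): [136.94, 136.94, 159.86, 180, 180, 180].

### API

Orientations are given as [roll, pitch, yaw] about the fixed x, y, z axes, in that order (R = Rz(yaw) Ry(pitch) Rx(roll)).
In Python, from station import sense, capture, get_calibration, close_job gives the robot as it stands. The module is installed in compiled form; this text tells all that it offers.
- The arm moves only by the tool arm_command, never from a script. Its argument "increments" is a list of rows, each a list of 7 numbers: the shift along the tool's x, y, z in cm, then the turn, a rotation vector about the tool's x, y, z in rad, then the opening in per cent of the stroke, from 0 (shut) to 100 (fully open). In form: [[dx, dy, dz, ax, ay, az, gripper], ...]. A call has exactly 8 rows; each row shifts and turns the commanded pose from where the row before left it, along the tool's axes as they then stand; what a row does not reach is not made up. A row lasts 1/8 s, in which the tool goes at most 62.5 mm and 10.7 degrees, less where a joint would pass 70% of its speed; a pose out of reach is approached as far as the arm can. A call with a gripper value outside its range is refused whole. The fingers move at their own pace and stop on an object; "squeeze" is the grip in N (left out, the last holds). Time passes only in rows, so rows that do not move let the fingers close, or fill a call up. It gives the time, the measured TCP pose, the force and the opening at its end, in the units of the state.
- sense(): the state, without advancing time (a new reading comes with each control period).
- capture(name): name is "side" or "top"; returns the picture (384x512x3 uint8, blue, green, red); there is no depth.
- get_calibration(name): a dict with "vertical_fov" (degrees; the focal length in pixels is half the picture's height over the tangent of half this angle, whatever the lens; pixels are square), "cx", "cy" (the principal point, pixels), "pose" (4x4, takes a point from camera to world coordinates). Camera axes: x right, y up, looking along -z (the intrinsics and any distortion apply to the point x, -y, -z); pixel columns grow to the right and rows downward; lengths in m; the calibration is good to about 2 mm. A picture is of the moment at which its call begins. get_calibration takes no time and is no camera call.
- close_job(): hands the job in, once; it reports no verdict.
The state is a dict: "time_s": time; "q": joint angles; "dq": joint speeds; "effort": joint torques, N m; "position": TCP position; "orientation": TCP orientation; "wrist_force": force on the tool from outside, world axes, zero at the start; "wrist_torque": the same for the moment, N m; "finger_gap": finger opening in m.
Only numpy, scipy, OpenCV 4.12 (cv2) and the standard library are available. Lean on these libraries where they do the work, as an engineer would, in place of code of your own. Each camera call takes 0.05 s, during which the arm holds its last target.

### The job

On the black rubber mat, push the upper part of the lying grey pipe nipple sideways with the fingertips so that it rolls across the mat until it lies along the yellow line, its middle right over the line and neither end past the line's ends, and leave it there at rest. Roll it only: do not pick it up, stand it up or drag it along without turning, and leave the loose things on and round the mat where they are.

Things in the scene. Friction and masses are not known exactly. Their poses are not given: they have to be found in the camera images.
- mat: thin black rubber marking-out mat with fine grey border lines and tick marks, fixed to the bench, 220 (its x) x 320 (its y) x 4 mm; origin at the centre of its underside on the bench (z = 0), z up; its top is 4 mm above the bench. Its yaw varies by up to 0.2 rad
- yellow_line: yellow line painted on the mat (no thickness to bump into), 150 mm long (its x), 8 mm wide (its y); origin at its centre on the mat's top, z up, x parallel to the mat's x. It lies 70 to 90 mm from the mat's middle on its +y or its -y side; a like white line lies on the other side
- pipe_center (a point): centre of the pipe nipple, a grey galvanised cylinder 80 mm long, 27.2 mm in diameter, about 0.1 kg, lying loose on the mat between the two lines, within 7 degrees of parallel to them. The point is its middle on its axis, 13.6 mm above the mat's top; the frame's y axis runs along the pipe, x and z turn as it rolls
- pipe: the same pipe nipple; its origin lies on its surface (underneath at the start) and goes round with it; y along the pipe. Smooth (friction about 0.5 on everything): it rolls when pushed slowly with fingertips level with its centre or a little above, and stops by itself within a few mm (rolling resistance about 0.05 of its weight)
- big_bolt: rusty hex bolt standing on its head, 33 x 29 x 74 mm, loose bystander off the mat's left (+y) end; origin at the centre of its underside
- packing_block: brown wooden block, 45 x 55 x 40 mm, loose bystander before the mat's near edge; origin at the centre of its underside
- brass_fitting: upright brass fitting with a flanged foot, 42 mm across, 56 mm tall, loose bystander off the mat's left (+y) end; origin at the centre of its underside
- soapstone: flat white soapstone stick, 12 x 90 x 8 mm, loose bystander lying on the mat along its near edge, across the direction of the lines; origin at the centre of its underside, y along the stick
Mind the look-alikes: they are no part of the job. Leave any orange or purple look-alike of the pipe alone.

How it is judged (in metres and radians):
On the way:
1. the pipe nipple is rolled, not dragged: it turns through upside down on the mat (angle between pipe_center's own z axis and vertical above 2.2 rad and height (world z) of pipe_center below 0.024 m), for 0.02 s.
At the end, for the whole second after the job is handed in: the pipe nipple lies at rest on the mat along the yellow line: its middle within 6 mm of the line's centre line and within 34 mm of the line's middle lengthwise, its axis within 8 degrees of the line; the bolt, block, fitting and soapstone are within 15 mm of where they stood (y of pipe_center in the frame of yellow_line between -0.006 and 0.006 m and x of pipe_center in the frame of yellow_line between -0.034 and 0.034 m and angle between the y axis of pipe_center and the x axis of yellow_line, either way round below 0.14 rad and height (world z) of pipe_center between 0.014 and 0.021 m and linear speed of pipe below 0.01 m/s and angular speed of pipe below 0.3 rad/s and distance of each of big_bolt, packing_block, brass_fitting, soapstone from where it was at the start of the episode below 0.015 m); the robot touches nothing.
It fails at once if the pipe nipple is lifted or stood up (its centre more than 9 mm above where it lies) (height (world z) of pipe_center above 0.0266 m).
It fails at once if the rusty bolt is moved by more than 15 mm (distance of big_bolt from where it was at the start of the episode above 0.015 m).
It fails at once if the wooden packing block is moved by more than 15 mm (distance of packing_block from where it was at the start of the episode above 0.015 m).
It fails at once if the brass fitting is moved by more than 15 mm (distance of brass_fitting from where it was at the start of the episode above 0.015 m).
It fails at once if the soapstone stick is moved by more than 15 mm (distance of soapstone from where it was at the start of the episode above 0.015 m).
It also fails if it takes over 48 s, if anything falls off the work surface, if the arm or the gripper's body presses on something with over 40 N, if the wrist force passes 120 N, or if a joint passes its speed limit or range.

## Working session

There is one attempt and no reset: what is moved stays moved. The work goes in short steps, Python scripts to look and compute and a tool call to move; the robot and the scene stay as the last step left them, time stands still between calls to the robot, and variables do not carry over. Pictures are saved under pics/ and viewed, and the job is handed in when it is done.

Besides the shell and the picture viewer there is one more tool, called after "Request:" as name([rows], argument=value, ...), one row to a line, values as JSON. arm_command: Moves the arm, as the interface text tells. Its arguments: {"type":"object","properties":{"increments":{"type":"array"},"squeeze":{"type":"number"}},"required":["increments"]}

```bash
mkdir -p pics; python3 - <<'E'
from station import *
import cv2
for n in("side","top"):
    cv2.imwrite(f"pics/{n}0.png",capture(n)); c=get_calibration(n); print(n,c)
s=sense();print(s["time_s"],s["position"],s["orientation"],s["finger_gap"])
E
```

```text
side {'vertical_fov': 49.5557123984506, 'cx': 261.21505254965996, 'cy': 186.44962484060613, 'pose': array([[-0.99023905,  0.05503228, -0.12805499,  0.48616414],
       [-0.13746222, -0.53746847,  0.83200468,  0.95686491],
       [-0.02303841,  0.84148624,  0.53978712,  0.50303276],
       [ 0.        ,  0.        ,  0.        ,  1.        ]])}
top {'vertical_fov': 48.56165970655972, 'cx': 253.4568980168535, 'cy': 189.64858787196218, 'pose': array([[-0.0124466 ,  0.99027241, -0.13858438,  0.45198764],
       [-0.99934313, -0.00760188,  0.03543327,  0.27970025],
       [ 0.03403508,  0.13893438,  0.98971655,  0.89505164],
       [ 0.        ,  0.        ,  0.        ,  1.        ]])}
0.1 [0.15395263 0.57938745 0.21768909] [-1.79905161e+02 -7.95970456e-03  1.65111201e+02] 0.09287278068712568
```

View pics/side0.png

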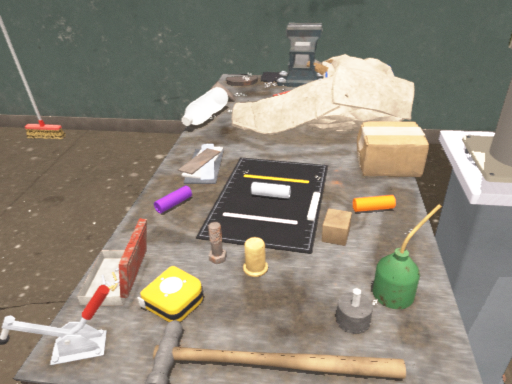

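View pics/top0.png

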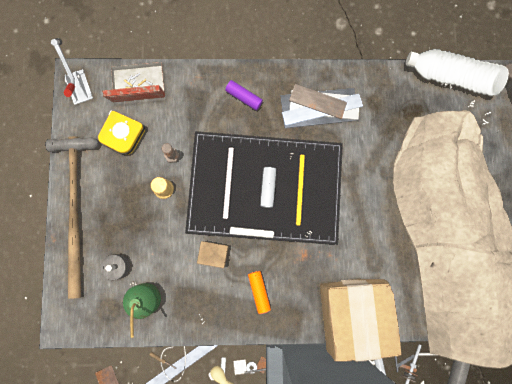

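The pictures show the black mat with the yellow line at the right in the top view (col ~301, rows 155-225). The pipe is at about (268,187), the white line at col ~228 and the soapstone at (252,232). The pipe therefore has to roll towards -y. The arm does not appear in either view.

```bash
cat > h.py <<'E'
import numpy as np,cv2
from station import *
def ray(n,px,z):
    c=get_calibration(n);f=192/np.tan(np.radians(c["vertical_fov"]/2));P=c["pose"]
    px=np.atleast_2d(px).astype(float)
    d=np.c_[(px[:,0]-c["cx"])/f,-(px[:,1]-c["cy"])/f,-np.ones(len(px))]@P[:3,:3].T
    t=(z-P[2,3])/d[:,2]; return (P[:3,3]+d*t[:,None])[:,:2]
def proj(n,p):
    c=get_calibration(n);f=192/np.tan(np.radians(c["vertical_fov"]/2));P=c["pose"]
    q=P[:3,:3].T@(np.array(p)-P[:3,3]); return c["cx"]-f*q[0]/q[2],c["cy"]+f*q[1]/q[2]
def comps(n,m,z,amin=80):
    k,l,s,ce=cv2.connectedComponentsWithStats(m.astype(np.uint8)); out=[]
    for i in range(1,k):
        if s[i,4]<amin: continue
        ys,xs=np.where(l==i); r=cv2.minAreaRect(np.c_[xs,ys].astype(np.float32))
        w=ray(n,cv2.boxPoints(r),z); c=w.mean(0); pts=ray(n,np.c_[xs,ys],z)
        mu=pts.mean(0); u=np.linalg.svd(pts-mu,full_matrices=False)[2][0]
        if u[0]<0:u=-u
        e=np.sort([np.linalg.norm(w[0]-w[1]),np.linalg.norm(w[1]-w[2])])
        out.append((ce[i],s[i,4],mu,c,np.degrees(np.arctan2(u[1],u[0])),e))
    return out
def look(n):
    im=capture(n);hsv=cv2.cvtColor(im,cv2.COLOR_BGR2HSV);H,S,V=cv2.split(hsv)
    roi=np.zeros(H.shape,bool)
    if n=="top": roi[136:240,192:340]=1
    else: roi[160:245,210:328]=1
    for nm,m,z in(("yellow",(H>20)&(H<35)&(S>120)&(V>100),.004),("white/pipe",(S<60)&(V>110),.0176)):
        for o in comps(n,roi&m,z): print(n,nm,"px",o[0].round(1),o[1],"mean",o[2].round(4),"box",o[3].round(4),"ang",o[4].round(2),"size",o[5].round(4))
    return im
E
python3 - <<'E'
from h import *
for n in("top","side"):
    im=look(n)
    r=im[130:250,180:350] if n=="top" else im[150:250,200:335]
    cv2.imwrite(f"pics/{n}1.png",cv2.resize(r,None,fx=4.5,fy=4.5,interpolation=cv2.INTER_CUBIC))
E
```

```text
top yellow px [299.8 190.2] 325 mean [0.575  0.1493] box [0.5771 0.1493] ang -4.94 size [0.0102 0.1527]
top white/pipe px [324.1 138.2] 159 mean [0.6845 0.0962] box [0.6827 0.1018] ang 87.6 size [0.0132 0.0751]
top white/pipe px [227.9 182.5] 404 mean [0.5905 0.3014] box [0.5911 0.3014] ang -4.9 size [0.0118 0.1507]
top white/pipe px [267.8 186.8] 525 mean [0.5807 0.2182] box [0.5807 0.2182] ang -5.86 size [0.0274 0.0856]
top white/pipe px [244.8 231.9] 411 mean [0.4875 0.2672] box [0.4907 0.2907] ang 86.4 size [0.0163 0.1688]
top white/pipe px [215.2 237.6] 204 mean [0.4765 0.3278] box [0.4785 0.3096] ang 87.06 size [0.0102 0.1309]
side yellow px [275.8 178.3] 190 mean [0.5765 0.1499] box [0.5767 0.1497] ang -4.95 size [0.0134 0.1503]
side white/pipe px [218.6 168.3] 335 mean [0.7109 0.1405] box [0.6982 0.1522] ang 85.87 size [0.063  0.1042]
side white/pipe px [306.  161.5] 183 mean [0.5107 0.0891] box [0.5258 0.0954] ang 1.12 size [0.0241 0.131 ]
side white/pipe px [270.5 189.3] 531 mean [0.5801 0.2176] box [0.5805 0.2173] ang -10.4 size [0.0533 0.0892]
side white/pipe px [313.1 209.4] 298 mean [0.4873 0.2796] box [0.49   0.2939] ang 86.41 size [0.0196 0.1894]
side white/pipe px [320.6 223.4] 280 mean [0.4717 0.323 ] box [0.4732 0.3124] ang 86.05 size [0.0287 0.145 ]
side white/pipe px [259.8 217.9] 352 mean [0.5891 0.3203] box [0.5904 0.3202] ang -4.82 size [0.0153 0.1501]
```

```bash
python3 - <<'E'
from h import *
for z in(0,.1,.15,.2,.25,.3): print(z,ray("top",[131,342],z).round(3),ray("side",[439,207],z).round(3))
print("can,fit,bolt,box",ray("top",[[141,301],[162,187],[170,153],[360,320]],.05).round(3))
s=sense();p=s["position"];n=np.array([.086,.9963]);t=np.array([.9963,-.086])
L=np.array([.577,.1496]);P=np.array([.5806,.2179]);print("pipe in line frame",(P-L)@t,(P-L)@n)
tgt=P+n*.045;print("tgt",tgt)
E
```

```text
0 [[0.271 0.497]] [[0.233 0.222]]
0.1 [[0.291 0.473]] [[0.283 0.368]]
0.15 [[0.301 0.461]] [[0.308 0.441]]
0.2 [[0.311 0.449]] [[0.333 0.514]]
0.25 [[0.321 0.436]] [[0.359 0.587]]
0.3 [[0.332 0.424]] [[0.384 0.66 ]]
can,fit,bolt,box [[0.356 0.468]
 [0.577 0.432]
 [0.646 0.417]
 [0.313 0.046]]
pipe in line frame -0.002287119999999952 0.06835689
tgt [0.58447   0.2627335]
```

View pics/top1.png

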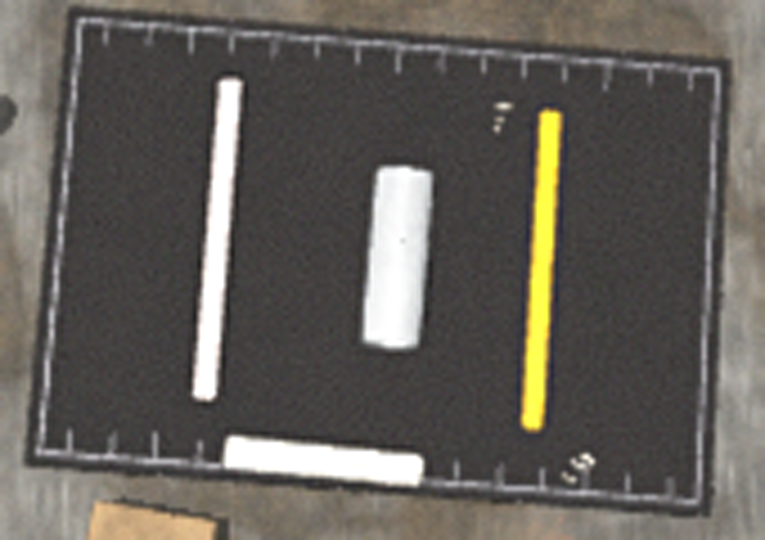

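The top crop shows the pipe between the lines and its path to the yellow line free. The spout tip of the oil can is about 0.16 m high, so I lift first and then cross above it.

Request:
arm_command([
  [0,0,-4,0,0,0,38],
  [-4,-1.6,0,0,0,0,38],
  [-4,-1.6,0,0,0,0,38],
  [-4,-1.6,0,0,0,0,38],
  [-4,-1.6,0,0,0,0,38],
  [-4,-1.6,0,0,0,0,38],
  [-4,-1.6,0,0,0,0,38],
  [-4,-1.6,0,0,0,0,38],
])

```text
time_s: 1.2
position: [0.3969, 0.3987, 0.2585]
orientation: [-180.0, -0.0, 165.1]
wrist_force: [-0.4, -0.0, -0.1]
finger_gap: 0.0351
```

Request:
arm_command([
  [-4,-1.6,0,0,0,0.17,38],
  [0,0,0,0,0,0.17,38],
  [0,0,0,0,0,0.17,38],
  [0,0,0,0,0,0.17,38],
  [0,0,0,0,0,0.17,38],
  [0,0,0,0,0,0.17,38],
  [0,0,0,0,0,0.17,38],
  [0,0,0,0,0,0.17,38],
])

```text
time_s: 2.2
position: [0.4303, 0.3739, 0.2583]
orientation: [-180.0, 0.0, 86.9]
wrist_force: [0.6, 0.4, -0.7]
finger_gap: 0.0357
```

Request:
arm_command([
  [0,0,0,0,0,0.035,38],
  [-1.62,2.72,0,0,0,0,38],
  [-1.62,2.72,0,0,0,0,38],
  [-1.62,2.72,0,0,0,0,38],
  [-1.62,2.72,0,0,0,0,38],
  [-1.62,2.72,0,0,0,0,38],
  [-1.62,2.72,0,0,0,0,38],
  [0,0,0,0,0,0,38],
])

```text
time_s: 3.2
position: [0.5861, 0.2618, 0.258]
orientation: [-180.0, 0.0, 85.2]
wrist_force: [-1.0, -1.0, -0.5]
finger_gap: 0.0354
```

```bash
python3 - <<'E'
from h import *
im=look("top");cv2.imwrite("pics/top2.png",im)
cv2.imwrite("pics/side2.png",capture("side"))
s=sense();print(s["position"],s["orientation"])
E
```

```text
top yellow px [299.7 191.2] 303 mean [0.5729 0.1495] box [0.5762 0.1494] ang -4.91 size [0.0105 0.1508]
top white/pipe px [219.  187.7] 1857 mean [0.5801 0.3201] box [0.5806 0.3238] ang 19.92 size [0.0422 0.2426]
top white/pipe px [249.5 171.7] 3437 mean [0.6135 0.256 ] box [0.5812 0.2499] ang 0.12 size [0.1676 0.2177]
top white/pipe px [199.7 237.1] 81 mean [0.4779 0.3593] box [0.478  0.3567] ang 87.98 size [0.0081 0.0367]
[0.58467436 0.2634968  0.25827457] [-1.79950073e+02 -3.07720671e-03  8.52526334e+01]
```

View pics/side2.png

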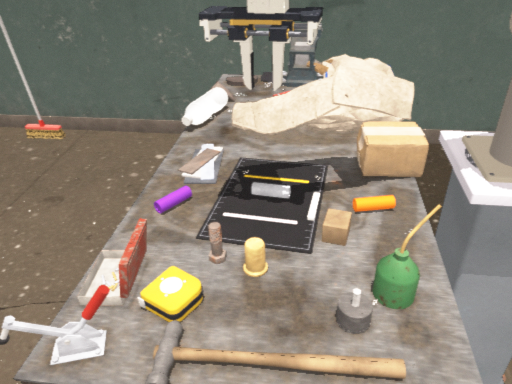

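The side view shows the gripper high behind the mat, fingers at (248,85) and (278,88), and the scene undisturbed. I now descend on the +y side of the pipe.

Request:
arm_command([
  [0,0,4,0,0,0,38],
  [0,0,4,0,0,0,38],
  [0,0,4,0,0,0,38],
  [0,0,4,0,0,0,38],
  [0,0,4,0,0,0,38],
  [0,0,3,0,0,0,38],
  [0,0,1.2,0,0,0,38],
  [0,0,0,0,0,0,38],
])

```text
time_s: 4.3
position: [0.5842, 0.2639, 0.0164]
orientation: [-179.9, 0.0, 85.3]
wrist_force: [0.5, -0.2, 1.1]
finger_gap: 0.0352
```

```bash
python3 - <<'E'
from h import *
for n in("side","top"):
    im=capture(n);r=im[130:250,180:350] if n=="top" else im[100:250,190:345]
    cv2.imwrite(f"pics/{n}3.png",cv2.resize(r,None,fx=4,fy=4))
s=sense();print(s["position"],s["orientation"])
E
```

```text
[0.58588015 0.26412997 0.01839088] [ 1.79878673e+02 -5.81229159e-02  8.52264567e+01]
```

View pics/side3.png

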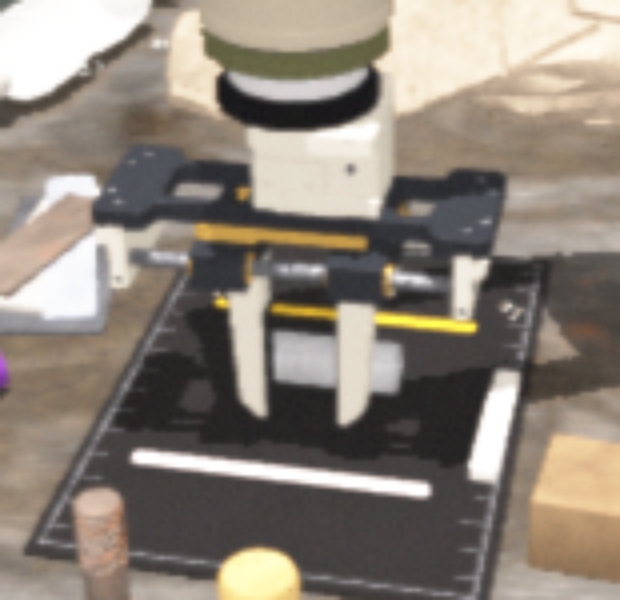

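```bash
python3 - <<'E'
from h import *
a=proj("side",[.5852,.264,.0175]);print("tcp in crop",(a[0]-190)*4,(a[1]-100)*4)
for d in(-.026,.026):
  a=proj("side",[.5852+d,.264+.0075,.0175]);print((a[0]-190)*4,(a[1]-100)*4)
E
```

```text
tcp in crop 301.19936622983937 405.85440134173155
350.24200134139096 417.3341563637779
248.73804596069078 411.1601071653289
```

View pics/top3.png

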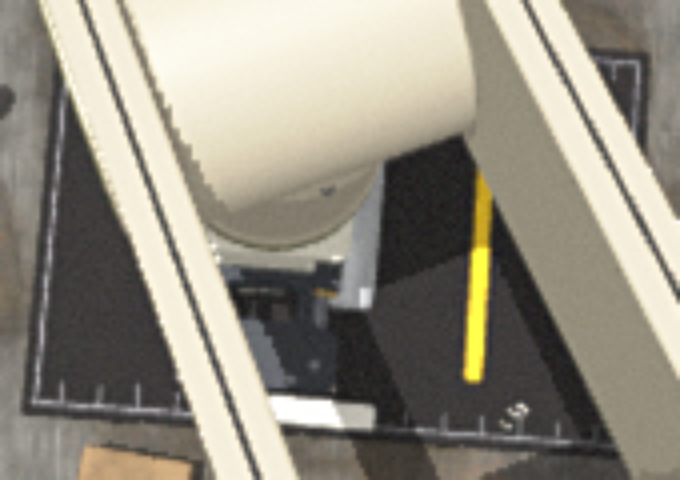

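The tips sit where the projection puts them, two fingers abreast behind the pipe. Now I approach it slowly and start rolling.

Request:
arm_command([
  [0,0,0.2,0,0,0,38],
  [-0.5,0,0,0,0,0,38],
  [-0.5,0,0,0,0,0,38],
  [-0.5,0,0,0,0,0,38],
  [-0.4,0,0,0,0,0,38],
  [-0.3,0,0,0,0,0,38],
  [-0.25,0,0,0,0,0,38],
  [-0.25,0,0,0,0,0,38],
])

```text
time_s: 5.4
position: [0.5827, 0.2364, 0.0147]
orientation: [180.0, -0.0, 85.2]
wrist_force: [-0.4, -0.7, 0.1]
finger_gap: 0.0352
```

Request:
arm_command([
  [-0.25,0,0,0,0,0,38],
  [-0.25,0,0,0,0,0,38],
  [-0.25,0,0,0,0,0,38],
  [-0.25,0,0,0,0,0,38],
  [-0.25,0,0,0,0,0,38],
  [-0.25,0,0,0,0,0,38],
  [-0.25,0,0,0,0,0,38],
  [-0.25,0,0,0,0,0,38],
])

```text
time_s: 6.4
position: [0.581, 0.2164, 0.0146]
orientation: [-180.0, 0.0, 85.2]
wrist_force: [-0.8, 0.7, 0.5]
finger_gap: 0.0351
```

```bash
python3 - <<'E'
from h import *
im=capture("side");r=im[100:250,190:345]
cv2.imwrite(f"pics/side4.png",cv2.resize(r,None,fx=4,fy=4))
s=sense();print(s["position"],s["orientation"],s["wrist_force"])
p=s["position"];L=np.array([.577,.1496]);print((p[:2]-L)@[.086,.9963],(p[:2]-L)@[.9963,-.086])
E
```

```text
[0.58099717 0.21613541 0.01461213] [-1.79997542e+02  1.08823827e-02  8.51821469e+01] [ 0.57122124  0.01624202 -0.07695249]
0.06663298103983743 -0.0017396619901673023
```

View pics/side4.png

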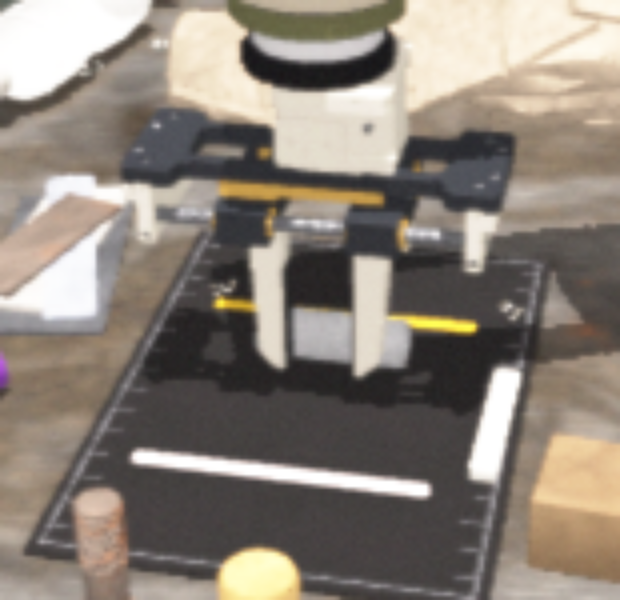

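The side view shows the pipe just ahead of both fingertips (crop cols 290-410, row ~340) and moving evenly. I keep going.

Request:
arm_command([
  [-0.25,0,0,0,0,0,38],
  [-0.25,0,0,0,0,0,38],
  [-0.25,0,0,0,0,0,38],
  [-0.25,0,0,0,0,0,38],
  [-0.25,0,0,0,0,0,38],
  [-0.25,0,0,0,0,0,38],
  [-0.25,0,0,0,0,0,38],
  [-0.25,0,0,0,0,0,38],
])

```text
time_s: 7.45
position: [0.5793, 0.1965, 0.0146]
orientation: [-180.0, 0.0, 85.2]
wrist_force: [0.2, 0.3, 0.4]
finger_gap: 0.0352
```

Request:
arm_command([
  [-0.25,0,0,0,0,0,38],
  [-0.25,0,0,0,0,0,38],
  [-0.25,0,0,0,0,0,38],
  [-0.15,0,0,0,0,0,38],
  [0,0,0,0,0,0,38],
  [0,0,0,0,0,0,38],
  [0,0,0,0,0,0,38],
  [0,0,0,0,0,0,38],
])

```text
time_s: 8.45
position: [0.5786, 0.1878, 0.0146]
orientation: [-180.0, -0.0, 85.2]
wrist_force: [-0.1, -0.4, -0.6]
finger_gap: 0.0359
```

```bash
python3 - <<'E'
from h import *
for n in("side","top"):
    im=capture(n);r=im[130:250,180:350] if n=="top" else im[100:250,190:345]
    cv2.imwrite(f"pics/{n}5.png",cv2.resize(r,None,fx=4,fy=4))
s=sense();print(s["position"],s["orientation"],s["wrist_force"])
p=s["position"];L=np.array([.577,.1496]);print((p[:2]-L)@[.086,.9963],(p[:2]-L)@[.9963,-.086])
E
```

```text
[0.57857752 0.18774029 0.01463987] [1.79999033e+02 2.07660998e-03 8.51928885e+01] [-0.05102163  0.54820025 -0.2630145 ]
0.03813483927582748 -0.0017083852115502183
```

View pics/side5.png

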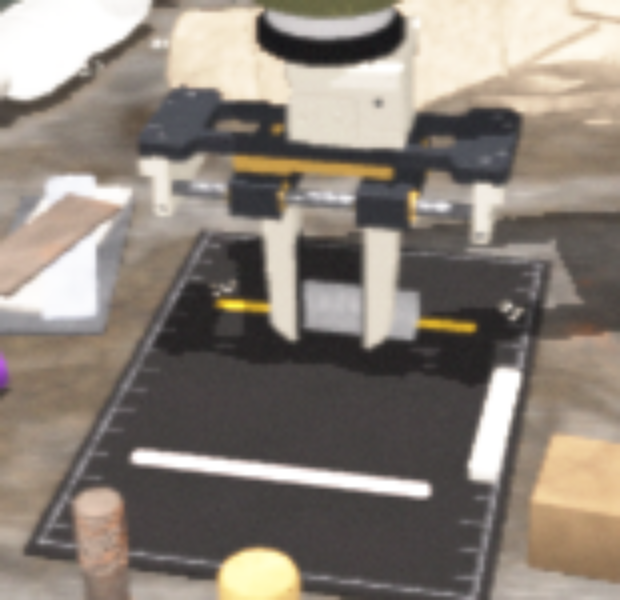

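View pics/top5.png

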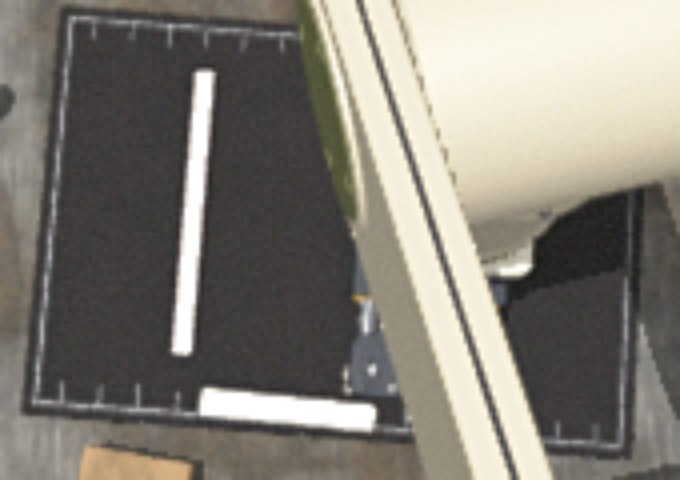

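```bash
python3 - <<'E'
from h import *
im=capture("side");g=im.astype(int)
for c in(268,272,276,279,289,291,292):print(c,[int(x) for x in g[164:192,c].mean(1)])
L=np.array([.577,.1496])
p=ray("side",[[273,176.75],[290.5,178.75]],.0176);print(p,(p-L)@[.086,.9963],(p-L)@[.9963,-.086])
E
```

```text
268 [36, 37, 38, 36, 39, 57, 122, 165, 175, 175, 178, 182, 183, 183, 181, 177, 172, 160, 97, 46, 38, 38, 39, 36, 37, 37, 41, 64]
272 [37, 34, 35, 37, 37, 45, 82, 152, 167, 178, 183, 190, 188, 186, 180, 178, 182, 170, 137, 55, 39, 39, 38, 38, 36, 39, 42, 65]
276 [39, 40, 39, 39, 36, 41, 61, 130, 171, 181, 187, 186, 184, 182, 179, 179, 180, 177, 163, 85, 38, 37, 38, 38, 36, 37, 40, 42]
279 [45, 46, 42, 45, 45, 41, 52, 102, 156, 170, 180, 187, 189, 188, 174, 166, 171, 172, 163, 120, 57, 44, 39, 41, 36, 36, 37, 39]
289 [166, 151, 146, 143, 122, 118, 104, 106, 137, 174, 177, 180, 184, 184, 189, 187, 183, 181, 178, 173, 130, 54, 37, 39, 38, 38, 38, 39]
291 [69, 67, 68, 68, 66, 66, 63, 69, 101, 161, 172, 177, 181, 183, 185, 185, 182, 182, 179, 179, 152, 58, 38, 39, 38, 38, 36, 35]
292 [70, 67, 67, 67, 67, 64, 64, 69, 96, 160, 170, 173, 179, 182, 184, 190, 188, 182, 178, 176, 163, 63, 38, 46, 36, 36, 38, 35]
[[0.58056517 0.16607454]
 [0.54095949 0.17066381]] [0.01672019 0.01788639] [ 0.00213517 -0.03771865]
```

The pipe lies about 17 mm short of the line, right against the fingertips and parallel to it. One more slow push of about 16.5 mm.

Request:
arm_command([
  [-0.2,0,0,0,0,0,38],
  [-0.25,0,0,0,0,0,38],
  [-0.25,0,0,0,0,0,38],
  [-0.25,0,0,0,0,0,38],
  [-0.25,0,0,0,0,0,38],
  [-0.2,0,0,0,0,0,38],
  [-0.15,0,0,0,0,0,38],
  [-0.1,0,0,0,0,0,38],
])

```text
time_s: 9.6
position: [0.5772, 0.1712, 0.0146]
orientation: [-180.0, -0.0, 85.2]
wrist_force: [-0.3, 0.4, -0.0]
finger_gap: 0.0351
```

Request:
arm_command([
  [0,0,0,0,0,0,38],
  [0,0,0,0,0,0,38],
  [0,0,0,0,0,0,38],
  [0,0,0,0,0,0,38],
  [0.2,0,0,0,0,0,38],
  [0.4,0,0,0,0,0,38],
  [0.8,0,0,0,0,0,38],
  [0.8,0,0,0,0,0,38],
])

```text
time_s: 10.6
position: [0.5791, 0.1939, 0.0147]
orientation: [180.0, -0.0, 85.2]
wrist_force: [-0.2, -0.7, -0.4]
finger_gap: 0.0355
```

```bash
python3 - <<'E'
from h import *
im=capture("side");r=im[100:250,190:345]
cv2.imwrite(f"pics/side6.png",cv2.resize(r,None,fx=4,fy=4))
s=sense();print(s["position"],s["orientation"],s["wrist_force"])
E
```

```text
[0.57913405 0.19479244 0.01472348] [ 1.79987101e+02 -3.37359151e-02  8.52179487e+01] [-0.49397014 -0.12674672  0.37320667]
```

View pics/side6.png

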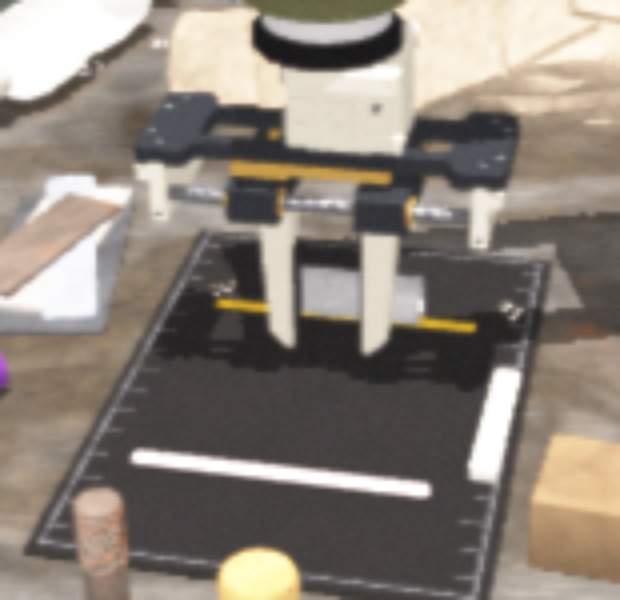

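Request:
arm_command([
  [0.8,0,0,0,0,0,38],
  [0,0,-4,0,0,0,38],
  [0,0,-4,0,0,0,38],
  [0,0,-4,0,0,0,38],
  [0,0,-4,0,0,0,38],
  [0,0,-4,0,0,0,38],
  [0,0,-4,0,0,0,38],
  [0,0,0,0,0,0,38],
])

```text
time_s: 11.65
position: [0.5818, 0.202, 0.2596]
orientation: [179.6, -0.1, 85.2]
wrist_force: [0.1, -0.7, 0.6]
finger_gap: 0.0354
```

```bash
python3 - <<'E'
from h import *
im=capture("side");r=im[150:225,210:330]
cv2.imwrite(f"pics/side7.png",cv2.resize(r,None,fx=6,fy=6,interpolation=cv2.INTER_CUBIC))
g=im.astype(int).mean(2)
L=np.array([.577,.1496]);pts=[]
for c in range(264,295,3):
    col=g[160:195,c]; print(c,[int(x) for x in col[2:26]], im[160:195,c,0][2:26].tolist() if c in(270,285) else "")
E
```

```text
264 [36, 37, 36, 55, 117, 163, 174, 176, 178, 181, 185, 185, 182, 178, 180, 172, 126, 54, 36, 37, 35, 38, 62, 64] 
267 [37, 36, 36, 39, 84, 163, 172, 175, 181, 181, 182, 178, 183, 185, 181, 174, 152, 60, 39, 33, 36, 41, 60, 65] 
270 [40, 35, 39, 34, 73, 156, 171, 172, 178, 182, 179, 183, 182, 185, 183, 175, 155, 75, 39, 37, 35, 39, 41, 59] [39, 35, 38, 33, 73, 156, 170, 172, 178, 182, 179, 183, 182, 185, 183, 173, 139, 54, 35, 37, 35, 38, 42, 57]
273 [42, 36, 35, 39, 59, 132, 164, 178, 185, 184, 186, 188, 186, 189, 187, 180, 169, 120, 50, 36, 38, 38, 34, 42] 
276 [40, 39, 41, 38, 47, 98, 163, 175, 181, 184, 184, 185, 185, 185, 183, 177, 173, 148, 57, 36, 36, 36, 37, 36] 
279 [52, 39, 36, 39, 42, 80, 161, 176, 182, 184, 190, 189, 194, 191, 189, 185, 178, 157, 78, 42, 35, 36, 38, 35] 
282 [70, 41, 37, 36, 37, 66, 152, 167, 182, 185, 195, 201, 204, 199, 196, 188, 184, 169, 104, 45, 40, 39, 35, 35] 
285 [120, 73, 65, 61, 49, 62, 123, 167, 177, 183, 195, 204, 209, 208, 201, 194, 186, 180, 131, 53, 37, 38, 37, 38] [119, 72, 63, 59, 48, 59, 124, 167, 177, 183, 194, 205, 210, 208, 201, 195, 186, 175, 97, 43, 37, 37, 37, 39]
288 [103, 75, 66, 66, 66, 71, 104, 167, 179, 178, 188, 216, 249, 215, 199, 195, 190, 186, 161, 68, 37, 41, 56, 38] 
291 [89, 93, 68, 66, 63, 66, 86, 154, 174, 182, 212, 253, 252, 217, 198, 198, 197, 189, 169, 87, 45, 41, 60, 41] 
294 [98, 99, 68, 66, 66, 65, 77, 122, 161, 169, 197, 244, 216, 191, 181, 172, 167, 161, 161, 119, 53, 36, 33, 37]
```

View pics/side7.png

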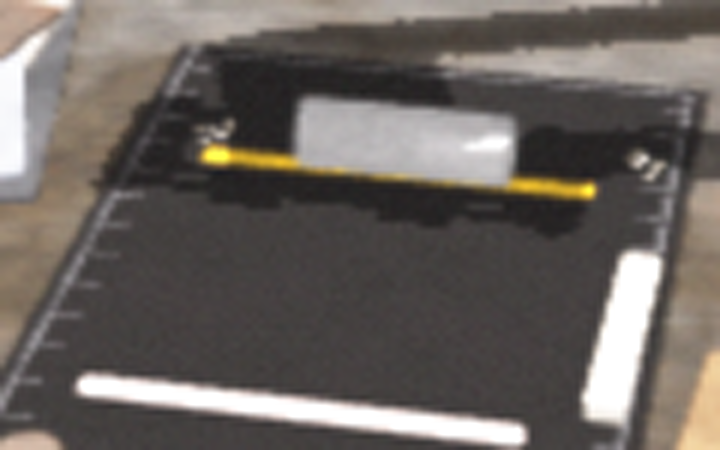

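```bash
python3 - <<'E'
from h import *
L=np.array([.577,.1496])
p=ray("side",[[270,172.4],[288,174.3]],.0176);print(p,(p-L)@[.086,.9963],(p-L)@[.9963,-.086])
# predicted silhouette for given offset
n=np.array([.086,.9963]);t=np.array([.9963,-.086])
for off in(0,-.002,-.004,-.006):
    a=np.linspace(0,2*np.pi,180); q=[proj("side",[*(L+n*(off+.0136*np.cos(b))+t*.01),.0176+.0136*np.sin(b)]) for b in a]
    q=np.array(q);print(off,q[:,1].min(),q[:,1].max(),q[q[:,1].argmax(),0],q[q[:,1].argmin(),0])
print([proj("side",[*(L+n*o+t*.01),.004]) for o in(-.004,.004)])
print("line ends",[proj("side",[*(L+t*o),.004]) for o in(-.075,.075)])
E
```

```text
[[0.58953811 0.14783121]
 [0.54807368 0.15212871]] [-6.83971826e-04  3.16853687e-05] [ 0.01264383 -0.02903676]
0 166.7080994031569 178.60469598952216 270.4914813871882 271.60242123151687
-0.002 166.27634215857447 178.15312775117033 270.67013247356914 271.7794401973
-0.004 165.84607265488523 177.70311304217253 270.8481689469564 271.9558491945011
-0.006 165.41728321567084 177.25464385938932 271.0255939735814 272.13165137042495
[(np.float64(271.48748015000643), np.float64(176.86084683393545)), (np.float64(270.78124881290006), np.float64(178.65127698380806))]
line ends [(np.float64(308.0666747789561), np.float64(181.40603158416582)), (np.float64(243.76597668256187), np.float64(175.04573169808245))]
```

Side view: pipe (cols 259-296) lies on the line, about 0-1 mm past centre. I move the arm away for an unobstructed top view.

Request:
arm_command([
  [2.5,-2.5,0,0,0,0,38],
  [2.5,-2.5,0,0,0,0,38],
  [2.5,-2.5,0,0,0,0,38],
  [2.5,-2.5,0,0,0,0,38],
  [2.5,-2.5,0,0,0,0,38],
  [2.5,-2.5,0,0,0,0,38],
  [2.5,-2.5,0,0,0,0,38],
  [2.5,-2.5,0,0,0,0,38],
])

```text
time_s: 12.7
position: [0.3957, 0.4176, 0.2525]
orientation: [-179.9, 0.1, 85.2]
wrist_force: [-0.2, -0.5, -0.3]
finger_gap: 0.0352
```

Request:
arm_command([
  [2,-2.5,0,0,0,0,38],
  [2,-2.5,0,0,0,0,38],
  [2,-2.5,0,0,0,0,38],
  [2,-2.5,0,0,0,0,38],
  [2,-2.5,0,0,0,0,38],
  [2,-2.5,0,0,0,0,38],
  [0,0,0,0,0,0,38],
  [0,0,0,0,0,0,38],
])

```text
time_s: 13.7
position: [0.2578, 0.5487, 0.2532]
orientation: [-180.0, 0.1, 85.2]
wrist_force: [-0.2, -0.4, 0.5]
finger_gap: 0.0355
```

```bash
python3 - <<'E'
from h import *
im=look("top"); cv2.imwrite("pics/top8.png",im)
cv2.imwrite("pics/top8c.png",cv2.resize(im[130:250,180:350],None,fx=4.5,fy=4.5))
L=np.array([.577,.1496])
H,S,V=cv2.split(cv2.cvtColor(im,cv2.COLOR_BGR2HSV))
m=np.zeros(H.shape,bool);m[160:220,285:320]=1;m&=(S<60)&(V>90)
for o in comps("top",m,.0176):print(o,(o[2]-L)@[.086,.9963],(o[2]-L)@[.9963,-.086])
s=sense();print(s["position"],s["time_s"])
E
```

```text
top white/pipe px [326.2 138.2] 132 mean [0.6843 0.0917] box [0.6827 0.0933] ang 88.08 size [0.0132 0.058 ]
top white/pipe px [227.8 182.5] 407 mean [0.5905 0.3015] box [0.5911 0.3013] ang -4.91 size [0.0122 0.1508]
top white/pipe px [301.5 189.6] 518 mean [0.5743 0.1477] box [0.5747 0.1477] ang -6.05 size [0.0277 0.0838]
top white/pipe px [244.4 231.8] 416 mean [0.4876 0.268 ] box [0.4906 0.2907] ang 86.36 size [0.0164 0.1688]
top white/pipe px [214.4 237.5] 200 mean [0.4766 0.3294] box [0.4785 0.3127] ang 86.98 size [0.0102 0.1247]
(array([301.45955882, 189.53860294]), np.int32(544), array([0.57440738, 0.14783095]), array([0.57506463, 0.14768297]), np.float64(-6.007924960445441), array([0.02874484, 0.08648392])) -0.001985466127338952 -0.0024308872685657877
[0.25819996 0.548545   0.25361598] 13.75
```

View pics/top8c.png

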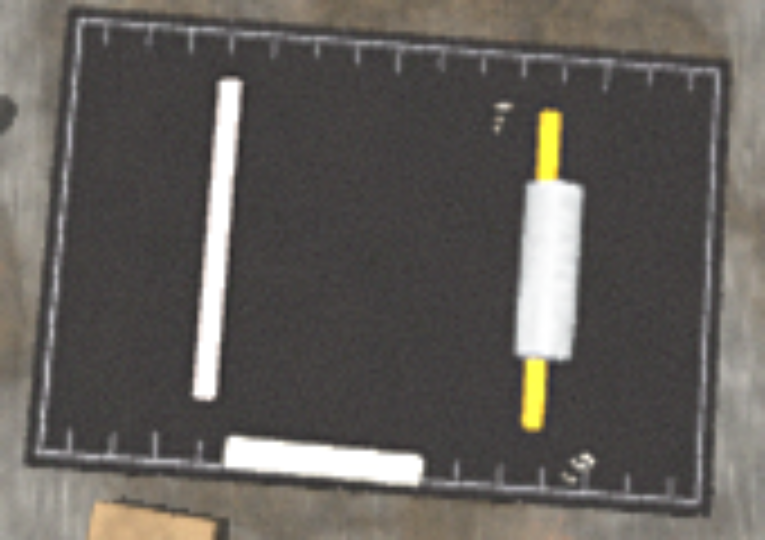

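View pics/top8.png

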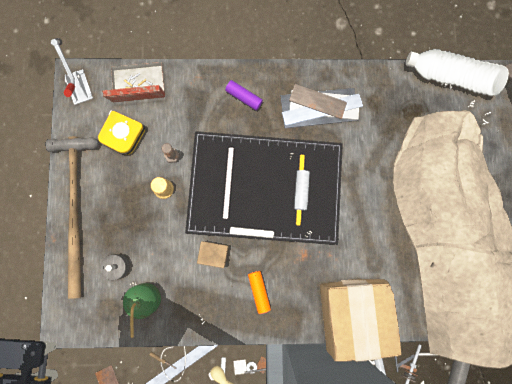

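```bash
python3 - <<'E'
from h import *
a=cv2.imread("pics/side0.png");b=capture("side");c=cv2.imread("pics/top0.png");d=cv2.imread("pics/top8.png")
R=lambda i,y,x:cv2.resize(i[y:y+40,x:x+60],(390,290),interpolation=cv2.INTER_CUBIC)
o=np.vstack([np.hstack([R(a,170,240),R(b,155,248)]),np.hstack([R(c,167,238),R(d,170,271)])])
cv2.imwrite("pics/cmp.png",np.clip((o.astype(float)-100)*1.7,0,255).astype(np.uint8))
E
```

```text
(no output)
```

View pics/cmp.png

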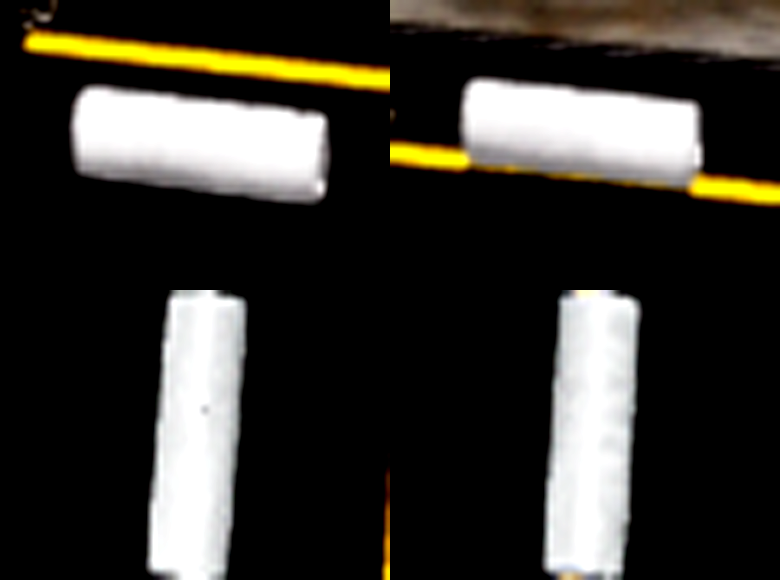

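The comparison shows a different side of the pipe's surface on top: the dark dot at its middle is gone. So it turned rather than slid. The bystanders are at the same pixels as before.

```bash
python3 -c "
from station import *
print(close_job())"
```

```text
the job is handed in; nothing more can be done
None
```

I rolled the pipe about 70 mm across the mat onto the yellow line, pushing it slowly with two fingertips at its centre height. I then backed the arm off and handed in at about 14 s.

| Check (last pictures) | Measured | Limit |
|---|---|---|
| Middle off the line's centre line, top view | about 2 mm past | 6 mm |
| Same, side view | 0–1 mm past | 6 mm |
| Middle off the line's middle, lengthwise (top view) | about 2 mm | 34 mm |
| Axis against the line | about 1° | 8° |

- **Disagreement:** the two views differ by 1–2 mm on how far the pipe sits past the line, which is about what the calibration allows.
- **Bystanders:** the bolt, block, fitting and soapstone look unmoved in the top picture. I compared them by eye and did not measure them.
- **Rolling:** I could not measure the turn angle. The 70 mm travel and the changed surface on top, where the dark dot has gone, indicate that it rolled through upside down.

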